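Discharge a culture dish and hold the loupe over it at focal height

ROBOT

A 6-joint arm with a two-finger parallel gripper is mounted at the origin on a cart in front of the work surface, level with it; the furniture and walls round the work are solid. World frame = base frame: x ahead of the robot, y to its left, z up, the work surface at z = 0. Lengths are in m, angles in rad, forces in N, time in s.
With the tool pointing down it reaches from about 0.325 to 0.9 m from the base axis. Payload 6.1 kg.
Tool frame: the origin (TCP) lies midway between the tips of the shut fingers; the grasp point (between the pads) lies manip.tcp_to_grasp behind it (manip.tcp_to_grasp is the distance from the TCP to the grasp point, in m); z points along the fingers, y is the line along which they close (so a half turn about z gives the same grasp; the last joint's range is limited). The gripper opens to 85 mm and grips with 20 to 120 N. Pads are 22 mm wide; open, the fingers measure 114 mm over their backs; the gripper's body (76 mm by 85 mm) begins 54 mm behind the grasp point. The pads swing forward as they close: fully open they stand 13 mm farther back than shut.
Start: joints at [1.051, 0.22, 1.526, -0, 1.395, -0.126], TCP at [0.24, 0.577, 0.231] pointing down, gripper open.
Joint ranges: [-2.98, 2.98], [-0.91, 2.08], [0.09, 2.57], [-1.24, 4.39], [0.2, 2.65], [-2.68, 2.68]. Speed limits (rad/s): [2.57, 2.57, 3.01, 3.14, 3.14, 3.14].

INTERFACE

Orientations are given as a 3x3 rotation matrix whose columns are the frame's x, y, z axes.
In Python, from station import manip, imaging, workorder, spotter gives the robot as it stands.
- The arm moves only by the tool arm_command, never from a script. Its argument "increments" is a list that holds one entry, the list of rows, each a list of 6 numbers: the shift along the tool's x, y, z in m, then the turn, a rotation vector about the tool's x, y, z in rad. A call has 1 to 12 rows; each row is the pose to reach, as a shift and turn from the pose commanded when the call began, along the tool's axes at that moment; what a row does not reach only later rows make up. A row lasts 1/12 s, in which the tool goes at most 41.7 mm and 7.16 degrees, less where a joint would pass 70% of its speed; a pose out of reach is approached as far as the arm can. A call with a gripper value outside its range is refused whole. "claw" is the closure in counts, from 0 (fully open) to 255 (shut), set as the call begins (left out, the last holds). The fingers move at their own pace and stop on an object; the grip force is fixed at half the most. Time passes only in rows, so rows that repeat a pose let the fingers close. It gives the time, the measured TCP pose, the force, the opening and the grip force at its end, in the units of the state.
- manip.observe(): the state, without advancing time (a new reading comes with each control period).
- imaging.read_camera(name): name is "scene" or "side" or "wrist"; returns a dict with "pixels" (420x560x3 uint8, red, green, blue), "z_map" (420x560 float32, m along the optical axis (not along the pixel's ray), 0 where there is no reading), "fx", "fy", "cx", "cy" (pixels), "k1" (the pictures are not rectified: a ray, as slopes to the right and down, at radius r is drawn at 1 + k1 r^2 times it, then the intrinsics apply), "view" (4x4, takes a point from world to camera coordinates); the wrist camera has in their place "T_tool_cam" (4x4, takes a point from camera to tool coordinates, whose origin is the TCP and whose axes are the flange's). Camera axes: x right, y up, looking along -z (the intrinsics and any distortion apply to the point x, -y, -z); pixel columns grow to the right and rows downward; lengths in m; the calibration is good to about 2 mm. A picture is of the moment at which its call begins: read the wrist's pose just before it.
- workorder.close_job(): hands the job in; it is judged then, once.
Trained networks look in a picture, given as the dict that the camera call returned (one of the last four; its "shot" number tells which), for a name from the list of things; names that differ only in an ending like _2 or _b are one class to them, and where a whole thing is asked for, a point or a joint stands for the part that bears it (a point fixed in the world has none). Each returns a list of dicts, best first, with "score" (0 to 1); they miss things now and then, are a little off and sometimes report something else, mostly with a low value. They report only what shows in the picture. A call takes as long as a camera call.
- spotter.find_in(picture, thing): "box" ([left, top, right, bottom] in pixels, round what is visible of it).
The state is a dict: "time_s": time; "q": joint angles; "joint_vel": joint speeds; "joint_torque": joint torques, N m; "tcp_pos": TCP position; "tool_rot": TCP orientation; "wrist_force": force on the tool from outside, world axes, zero at the start; "wrist_torque": the same for the moment, N m; "width": finger opening in m; "grip_force": force on a finger pad.
Only numpy, scipy, OpenCV 4.12 (cv2) and the standard library are available. Lean on these libraries where they do the work, as an engineer would, in place of code of your own. Each camera call takes 0.05 s, during which the arm holds its last target. There are 200 camera calls.

TASK

Squeeze the trigger of the clamped anti-static pistol fully home, keep it squeezed for a moment and let it spring fully back, to take the static off the dish on the focus stand. Then pick up the loupe by its handle and hold its lens level and still, centred over that dish and at the same height as the flange of the collar on the stand's post, touching nothing else; finish while still holding it there. Leave the dish, the collar and the other things on the desk where they are.

Things in the scene. Friction and masses are not known exactly. Their poses are not given: they have to be found in the camera images.
- pistol: Grey plastic anti-static pistol, clamped immovably on its side on a short steel post with a grey foot plate, muzzle pointing at the dish. Origin on the desk under the pistol; +y runs from muzzle to rear, the grip points to -x, z is up. Body 36 mm in x, 100 mm in y plus a 30 mm black muzzle; its centre plane is 85 mm above the desk. Its top is 100 mm above the desk. It stands 155 to 175 mm from the dish stage's centre.
- pistol_grip (a point): Centre of the pistol's straight grip, level with the trigger's working part, 85 mm above the desk. The grip is a bar along the pistol's x, 26 mm thick in y (its back lies 13 mm to +y of this point), 28 mm high, reaching 48 mm beyond this point to -x. There is 70 mm of free air under grip and trigger. Axes as pistol.
- trigger_face (a point): Middle of the trigger's front face (the face towards -y of the pistol, away from the grip). The trigger is a black bar 8 mm thick, 18 mm high, in front of the grip; it reaches about 14 mm beyond this point to -x. Hinged on an upright axis 40 mm towards +x from this point. At rest this face is about 48 mm from the back of the grip at -y, fully home about 36 mm, so a hand can squeeze grip and trigger together from above.
- trigger (a joint): Angle of the trigger, rad: 0 released (sprung there), 0.30 squeezed fully home towards the grip; at the end it needs about 8 N on the face, at the start about 3 N.
- focus_stand: Fixed grey stage plate, 150 x 110 x 10 mm (from -57 to +93 mm in x), with an 8 mm steel gauge post 72 mm to +x of the origin, its top 152 mm above the desk. Origin on the desk under the middle of the dish stage; z up.
- focus_mark (a point): Centre of the dark flange (24 mm diameter, 5 mm thick) of the collar on the gauge post, at its half height: it marks the focal height, at which the middle of the lens must be held. 85 to 125 mm above the desk, different each time.
- focus_collar (a joint): Height of the collar along the post, m, 0 to 0.04 (flange 85 mm to 125 mm above the desk). Stiff; is to be left alone.
- dish: Loose round culture dish with lid, 60 mm diameter, 15 mm high, lying on the stage plate within about 12 mm of the stage's centre. Origin: centre of its underside, 10 mm above the desk.
- loupe: The loose hand loupe, lying flat on the desk: a round lens in an aluminium rim with a straight black handle, 160 mm over all, about 90 g. Origin on its underside, 10 mm behind the point to grip; +x runs along the handle to the lens, z is up when it lies flat, its rims level.
- loupe_handle (a point): Point to grip on the loupe's handle, in the middle of its section, 9 mm above its underside. The handle is a square bar 18 x 18 mm, from 56 mm behind (-x) to 30 mm ahead of this point. The loupe balances within about 10 mm of this point.
- loupe_lens (a point): Centre of the loupe's lens, 70 mm ahead (+x) of the gripping point on the handle's axis; z is the lens axis. The rim is 66 mm in diameter and 12 mm thick, centred here.
- spare_dish: Bystander: another culture dish, 60 mm diameter, 15 mm high, directly on the desk, in front of the stand. Origin: centre of its underside.
- crucible: Bystander: small white porcelain crucible, 44 mm wide, 31 mm high, on the desk, in front of the stand. Origin: centre of its underside.

How it is judged:
On the way, in this order (a step that is already met when the one before it is completed fails the run):
1. the trigger is squeezed fully home and kept there for a moment (value of joint trigger above 0.26 rad), for 0.3 s.
2. the trigger is let go and has sprung back (value of joint trigger below 0.03 rad), for 0.2 s.
3. the loupe is lifted off the desk in the gripper (height (world z) of loupe_handle above 0.04 m and contact force between loupe and the fingers above 1 N), for 0.2 s.
At the end, for the whole second after the job is handed in: Trigger within 0.03 rad of released; gripper holds the loupe still, level within 0.12 rad, lens centre within 13 mm of the dish's axis and 7 mm of the collar flange's height, touching neither stand, pistol nor dish; dish within 15 mm and collar within 4 mm of their starts (value of joint trigger below 0.03 rad and horizontal distance between loupe_lens and dish below 0.013 m and z of loupe_lens in the frame of focus_mark between -0.007 and 0.007 m and angle between loupe_lens's own z axis and vertical below 0.12 rad and linear speed of loupe below 0.02 m/s and angular speed of loupe below 0.15 rad/s and contact force between loupe and the fingers above 1 N and contact force between loupe and focus_stand below 0.2 N and contact force between loupe and pistol below 0.2 N and contact force between loupe and dish below 0.2 N and distance of dish from where it was at the start of the episode below 0.015 m and distance of focus_mark from where it was at the start of the episode below 0.004 m); the arm keeps its last pose, push and grip.
It fails at once if the dish under inspection is pushed away (distance of dish from where it was at the start of the episode above 0.015 m).
It fails at once if the focus collar is shifted (distance of focus_mark from where it was at the start of the episode above 0.004 m).
It fails at once if a bystander is disturbed (distance of any of spare_dish, crucible from where it was at the start of the episode above 0.03 m).
It also fails if it takes over 58 s, if anything falls off the work surface, if the arm or the gripper's body presses on something with over 40 N, if the wrist force passes 120 N, or if a joint passes its speed limit or range.

## Working session

There is one attempt and no reset: what is moved stays moved. The work goes in short steps, Python scripts to look and compute and a tool call to move; the robot and the scene stay as the last step left them, time stands still between calls to the robot, and variables do not carry over. Pictures are saved under pics/ and viewed, at most 10 in all, crops included, and the job is handed in when it is done.

Besides the shell and the picture viewer there is one more tool, called after "Request:" by a JSON object that holds its "api" and its "payload", one argument or row to a line. arm_command: Moves the arm, as the interface text tells. Its arguments: {"type":"object","properties":{"increments":{"type":"array","items":{"type":"array","items":{"type":"array","items":{"type":"number"}}}},"claw":{"type":"number"}},"required":["increments"]}

```bash
mkdir -p pics; ls; cat > h.py <<'E'
import numpy as np, cv2
from station import manip, imaging, workorder, spotter
def cam_T(p, st=None):
    if "view" in p: return np.linalg.inv(np.array(p["view"]))
    T=np.eye(4); T[:3,:3]=st["tool_rot"]; T[:3,3]=st["tcp_pos"]
    return T@np.array(p["T_tool_cam"])
def shoot(name):
    st=manip.observe(); p=imaging.read_camera(name); return p, cam_T(p,st)
def K(p): return np.array([[p["fx"],0,p["cx"]],[0,p["fy"],p["cy"]],[0,0,1.]])
def rays(p,T,uv):
    s=cv2.undistortPoints(np.array(uv,float).reshape(-1,1,2),K(p),np.array([p["k1"],0,0,0.]))[:,0]
    d=np.c_[s[:,0],-s[:,1],-np.ones(len(s))]
    return T[:3,3], d@T[:3,:3].T
def cloud(p,T,box=None):
    z=p["z_map"]; l,t,r,b=[0,0,560,420] if box is None else [int(v) for v in box]
    vv,uu=np.mgrid[t:b,l:r]; zz=z[t:b,l:r]; m=zz>0
    c,d=rays(p,T,np.c_[uu[m],vv[m]]); return c+d*zz[m][:,None], p["pixels"][t:b,l:r][m], np.c_[uu[m],vv[m]]
def proj(p,T,X):
    Y=(np.atleast_2d(X)-T[:3,3])@T[:3,:3]; s=np.c_[Y[:,0]/-Y[:,2],-Y[:,1]/-Y[:,2]]
    s*=1+p["k1"]*(s**2).sum(1,keepdims=True); return s*[p["fx"],p["fy"]]+[p["cx"],p["cy"]]
def save(p,f,boxes={}):
    im=np.ascontiguousarray(p["pixels"][:,:,::-1])
    for n,b in boxes.items():
        b=[int(v) for v in b]; cv2.rectangle(im,b[:2],b[2:],(0,0,255),1); cv2.putText(im,n,(b[0],b[1]-2),0,.35,(0,0,255))
    cv2.imwrite(f,im)
E
python3 - <<'E'
from h import *
print(manip.tcp_to_grasp, manip.observe())
for n in ["scene","side"]:
    p,T=shoot(n); B={}
    for t in ["pistol","trigger","focus_stand","focus_collar","dish","loupe","loupe_handle","spare_dish","crucible"]:
        r=spotter.find_in(p,t)
        print(n,t,[(round(x["score"],2),np.round(x["box"]).tolist()) for x in r[:2]])
        if r: B[t]=r[0]["box"]
    save(p,f"pics/{n}0.png",B); np.savez(f"{n}0.npz",T=T,**{k:p[k] for k in ["pixels","z_map","fx","fy","cx","cy","k1"]})
    print(np.round(T,3).tolist())
E
```

```text
pics
0.0187 {'time_s': 0.0, 'q': array([ 1.05090186e+00,  2.21235758e-01,  1.52761620e+00, -2.04204006e-06,
        1.39466250e+00, -1.26068359e-01]), 'joint_vel': array([-0.00040376, -0.00079795, -0.00099265,  0.00047194,  0.00175614,
       -0.00072699]), 'joint_torque': array([ 3.85428202e-04, -4.96877933e+01, -3.89403677e+01,  4.81349753e-05,
        1.08313136e-02,  2.79454838e-05]), 'tcp_pos': array([0.23951551, 0.57663978, 0.23019056]), 'tool_rot': array([[-9.23447676e-01,  3.83723182e-01, -9.52987010e-04],
       [ 3.83724291e-01,  9.23446199e-01, -1.66888070e-03],
       [ 2.39644020e-04, -1.90680827e-03, -9.99998153e-01]]), 'wrist_force': array([-0.59974407, -0.75325394, -0.42288673]), 'wrist_torque': array([-0.01304974,  0.00515454,  0.0312236 ]), 'grip_force': 0.0, 'width': 0.08559898093817944}
scene pistol [(0.95, [210.0, 153.0, 281.0, 206.0]), (0.55, [321.0, 171.0, 332.0, 177.0])]
scene trigger []
scene focus_stand [(0.61, [266.0, 163.0, 345.0, 251.0]), (0.21, [325.0, 278.0, 380.0, 340.0])]
scene focus_collar [(0.5, [317.0, 169.0, 331.0, 179.0])]
scene dish [(0.65, [290
[... 296 characters left out ...]
4, -0.627, -0.005], [-0.752, 0.378, -0.541, -0.519], [0.013, 0.828, 0.56, 0.587], [0.0, 0.0, 0.0, 1.0]]
side pistol [(0.72, [208.0, 242.0, 280.0, 307.0])]
side trigger [(0.59, [240.0, 265.0, 265.0, 274.0])]
side focus_stand [(0.73, [212.0, 191.0, 283.0, 262.0])]
side focus_collar [(0.51, [280.0, 179.0, 340.0, 198.0])]
side dish [(0.56, [241.0, 225.0, 264.0, 246.0])]
side loupe [(0.59, [278.0, 178.0, 340.0, 197.0])]
side loupe_handle [(0.57, [282.0, 184.0, 337.0, 196.0])]
side spare_dish [(0.93, [324.0, 213.0, 349.0, 234.0])]
side crucible [(0.7, [329.0, 239.0, 351.0, 258.0])]
[[-0.998, 0.036, -0.057, 0.496], [-0.067, -0.632, 0.772, 0.747], [-0.008, 0.774, 0.633, 0.748], [0.0, 0.0, 0.0, 1.0]]
```

```bash
python3 - <<'E'
import numpy as np, cv2
from h import *
a=cv2.imread("pics/scene0.png")[140:350,190:400]; b=cv2.imread("pics/side0.png")[170:310,190:360]
f=lambda im,s: cv2.resize(im,None,fx=s,fy=s,interpolation=cv2.INTER_CUBIC)
A=f(a,2.0);Bm=f(b,2.2); H=max(A.shape[0],Bm.shape[0])
pad=lambda im: cv2.copyMakeBorder(im,0,H-im.shape[0],0,0,cv2.BORDER_CONSTANT)
cv2.imwrite("pics/both0.png",np.hstack([pad(A),pad(Bm)]))
for n,bx in {"scene":dict(pistol=[205,148,285,210],dish=[290,214,315,232],loupe=[322,273,380,340],spare=[250,275,278,304],cruc=[214,249,236,274],collar=[312,160,340,185]),
 "side":dict(pistol=[205,238,283,310],dish=[241,225,264,246],loupe=[276,176,342,199],spare=[324,213,349,234],cruc=[329,239,351,258],stand=[205,185,285,265])}.items():
    d=dict(np.load(n+"0.npz")); 
    for k in ["fx","fy","cx","cy","k1"]: d[k]=float(d[k])
    for t,x in bx.items():
        P,C,uv=cloud(d,d["T"],x); m=P[:,2]>(0.006); P=P[m]
        print(n,t,len(P),"mean",P.mean(0).round(3),"lo",np.percentile(P,2,axis=0).round(3),"hi",np.percentile(P,98,axis=0).round(3))
E
```

```text
scene pistol 2119 mean [0.669 0.142 0.063] lo [0.554 0.057 0.008] hi [0.807 0.221 0.101]
scene dish 449 mean [ 0.626 -0.041  0.023] lo [ 0.601 -0.068  0.01 ] hi [ 0.677 -0.01   0.027]
scene loupe 1239 mean [ 0.51  -0.257  0.014] lo [ 0.42  -0.281  0.007] hi [ 0.572 -0.223  0.02 ]
scene spare 567 mean [ 0.424 -0.116  0.015] lo [ 0.4   -0.142  0.007] hi [ 0.454 -0.089  0.018]
scene cruc 360 mean [ 0.422 -0.006  0.021] lo [ 0.4   -0.028  0.007] hi [0.44  0.012 0.032]
scene collar 680 mean [ 0.754 -0.007  0.087] lo [ 0.687 -0.052  0.027] hi [0.811 0.069 0.146]
side pistol 3312 mean [0.633 0.098 0.057] lo [ 0.559 -0.038  0.008] hi [0.71  0.179 0.103]
side dish 452 mean [ 0.632 -0.036  0.027] lo [ 0.605 -0.089  0.01 ] hi [0.664 0.06  0.094]
side loupe 530 mean [ 0.509 -0.252  0.014] lo [ 0.423 -0.279  0.007] hi [ 0.571 -0.219  0.02 ]
side spare 352 mean [ 0.428 -0.11   0.015] lo [ 0.401 -0.142  0.007] hi [ 0.455 -0.085  0.019]
side cruc 261 mean [ 0.419 -0.011  0.022] lo [ 0.4   -0.027  0.007] hi [0.438 0.014 0.034]
side stand 2690 mean [ 0.657 -0.035  0.037] lo [ 0.57  -0.253  0.008] hi [0.77  0.124 0.128]
```

View pics/both0.png

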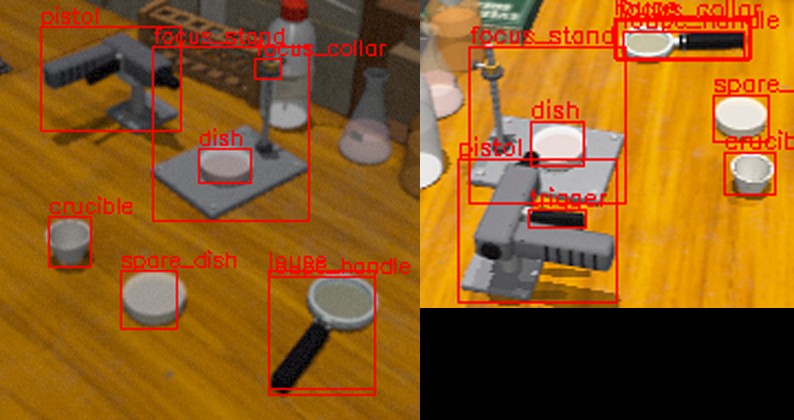

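The scene view shows the pistol at the top left with its grip towards the robot, the stand and dish in the middle, and the loupe at the lower right with its lens pointing away. The side view shows the trigger at about (252,270) and the collar on the post. The networks' side "focus_collar" box is wrong: it sits on the loupe. I'll move the wrist camera over the pistol next.

```bash
cat >> h.py <<'E'
from scipy.spatial.transform import Rotation as Ro
def load(n):
    d=dict(np.load(n+".npz"))
    for k in ["fx","fy","cx","cy","k1"]: d[k]=float(d[k])
    return d,d["T"]
def downR(yaw_y):  # tool z down, tool y axis at angle yaw_y in world
    y=np.array([np.cos(yaw_y),np.sin(yaw_y),0]); z=np.array([0,0,-1.]); return np.c_[np.cross(y,z),y,z]
def delta(pos,R):
    st=manip.observe(); A=np.array(st["tool_rot"])
    d=A.T@(np.array(pos)-st["tcp_pos"]); r=Ro.from_matrix(A.T@R).as_rotvec()
    print("d",d.round(4),"r",r.round(4),"dist",np.linalg.norm(d).round(3),"ang",np.degrees(np.linalg.norm(r)).round(1))
E
python3 - <<'E'
from h import *
for n in ["scene0","side0"]:
    d,T=load(n); P,C,uv=cloud(d,T)
    m=(P[:,2]>.075)&(P[:,2]<.105)&(P[:,0]>.5)&(P[:,0]<.75)&(P[:,1]>.0)&(P[:,1]<.26); P=P[m]; C=C[m]
    r=cv2.minAreaRect(P[:,:2].astype(np.float32)*1000); print(n,len(P),P.min(0).round(3),P.max(0).round(3),r)
    t=P[(P[:,2]>.095)]; print(len(t),"x bins y-range")
    for x in np.arange(.54,.72,.015):
        q=t[(t[:,0]>=x)&(t[:,0]<x+.015)]
        if len(q)>3: print(round(x,3),np.percentile(q[:,1],[3,97]).round(3),len(q))
p,T=shoot("wrist"); print(np.round(p["T_tool_cam"],3).tolist(),p["fx"],p["k1"])
delta([0.54,0.12,0.34],downR(np.pi/2)); delta([0.54,0.12,0.34],downR(-np.pi/2)); print(manip.observe()["q"])
E
```

```text
scene0 1091 [0.55  0.043 0.075] [0.674 0.178 0.103] ((606.7720947265625, 112.81623840332031), (128.44163513183594, 123.63910675048828), 82.66133117675781)
541 x bins y-range
0.54 [0.159 0.173] 6
0.555 [0.153 0.176] 44
0.57 [0.15  0.174] 38
0.585 [0.148 0.17 ] 40
0.6 [0.147 0.17 ] 34
0.615 [0.079 0.165] 37
0.63 [0.071 0.16 ] 146
0.645 [0.071 0.166] 137
0.66 [0.086 0.164] 59
side0 1761 [0.551 0.043 0.075] [0.679 0.182 0.104] ((633.097900390625, 139.11105346679688), (106.87725830078125, 159.5604705810547), 36.81960678100586)
1158 x bins y-range
0.54 [0.159 0.176] 14
0.555 [0.157 0.18 ] 81
0.57 [0.144 0.178] 83
0.585 [0.131 0.175] 85
0.6 [0.129 0.174] 94
0.615 [0.13  0.171] 89
0.63 [0.067 0.168] 255
0.645 [0.07  0.172] 276
0.66 [0.09 0.17] 176
0.675 [0.158 0.167] 5
[[-0.001, 0.959, 0.285, 0.072], [1.0, 0.001, -0.0, 0.001], [-0.001, 0.285, -0.959, -0.14], [0.0, 0.0, 0.0, 1.0]] 333.09198046904373 -0.045689605658353824
d [-0.4526 -0.307  -0.1087] r [ 0.     -0.     -0.3938] dist 0.558 ang 22.6
d [-0.4526 -0.307  -0.1087] r [-0.     -0.      2.7478] dist 0.558 ang 157.4
[ 1.05088402e+00  2.20399956e-01  1.52648989e+00  2.64179931e-05
  1.39469837e+00 -1.26111700e-01]
```

Request:
{"api": "arm_command", "payload": {
  "increments": [
    [[-0.02,-0.012,-0.01,0,0,-0.02],[-0.05,-0.03,-0.02,0,0,-0.05],[-0.09,-0.055,-0.03,0,0,-0.08],[-0.13,-0.08,-0.04,0,0,-0.1],[-0.17,-0.103,-0.05,0,0,-0.12],[-0.21,-0.127,-0.055,0,0,-0.14],[-0.25,-0.152,-0.06,0,0,-0.16],[-0.29,-0.176,-0.07,0,0,-0.18],[-0.33,-0.2,-0.07,0,0,-0.2],[-0.37,-0.225,-0.07,0,0,-0.22],[-0.41,-0.249,-0.07,0,0,-0.24],[-0.44,-0.267,-0.07,0,0,-0.26]]
  ]
}}

```text
time_s: 2.05
tcp_pos: [0.5187, 0.1953, 0.3015]
tool_rot: [[-0.991, 0.132, 0.001], [0.132, 0.991, 0.0], [-0.001, 0.001, -1.0]]
wrist_force: [0.1, 1.5, -0.3]
width: 0.0852
grip_force: 0.0
```

Request:
{"api": "arm_command", "payload": {
  "increments": [
    [[-0.015,-0.01,0,0,0,-0.01],[-0.023,-0.014,0,0,0,-0.013],[-0.023,-0.014,0,0,0,-0.013],[-0.023,-0.014,0,0,0,-0.013]]
  ]
}}

```text
time_s: 2.38
tcp_pos: [0.5382, 0.1808, 0.3006]
tool_rot: [[-0.993, 0.121, -0.001], [0.121, 0.993, 0.001], [0.001, 0.0, -1.0]]
wrist_force: [-0.2, 1.0, -0.0]
width: 0.0855
grip_force: 0.0
```

```bash
python3 - <<'E'
from h import *
print({k:np.round(v,3) for k,v in manip.observe().items()})
p,T=shoot("wrist"); B={}
for t in ["pistol","trigger","pistol_grip"]:
    r=spotter.find_in(p,t); print(t,[(round(x["score"],2),np.round(x["box"]).tolist()) for x in r[:2]])
    if r:B[t]=r[0]["box"]
save(p,"pics/w1.png",B); np.savez("w1.npz",T=T,**{k:p[k] for k in ["pixels","z_map","fx","fy","cx","cy","k1"]})
P,C,uv=cloud(p,T)
t=P[(P[:,2]>.092)&(P[:,2]<.108)]; 
for x in np.arange(.54,.72,.01):
    q=t[(t[:,0]>=x)&(t[:,0]<x+.01)]
    if len(q)>3: print(round(x,3),np.percentile(q[:,1],[2,98]).round(4),len(q),np.median(q[:,2]).round(4))
E
```

```text
{'time_s': np.float64(2.383), 'q': array([ 1.850e-01,  4.700e-02,  1.588e+00,  1.000e-03,  1.507e+00,
       -1.265e+00]), 'joint_vel': array([ 0.027, -0.015,  0.011,  0.001,  0.002,  0.   ]), 'joint_torque': array([ -1.273, -41.856, -40.289,  -0.13 ,  -0.08 ,  -0.054]), 'tcp_pos': array([0.538, 0.181, 0.301]), 'tool_rot': array([[-0.993,  0.121, -0.001],
       [ 0.121,  0.993,  0.001],
       [ 0.001,  0.   , -1.   ]]), 'wrist_force': array([-0.234,  1.046, -0.022]), 'wrist_torque': array([ 0.028, -0.023,  0.026]), 'grip_force': np.float64(0.0), 'width': np.float64(0.086)}
pistol [(0.78, [184.0, 191.0, 292.0, 302.0])]
trigger []
pistol_grip [(0.74, [187.0, 189.0, 289.0, 299.0])]
0.55 [0.1573 0.179 ] 127 0.095
0.56 [0.1556 0.1796] 205 0.0962
0.57 [0.1535 0.1781] 202 0.0964
0.58 [0.1309 0.1762] 205 0.0961
0.59 [0.1333 0.1749] 195 0.0961
0.6 [0.1328 0.1737] 195 0.0962
0.61 [0.1316 0.1719] 186 0.0962
0.62 [0.131  0.1699] 185 0.096
0.63 [0.0763 0.4449] 631 0.0959
0.64 [0.0641 0.4355] 813 0.097
0.65 [0.0698 0.1706] 674 0.0975
0.66 [0.0769 0.1706] 558 0.0974
0.67 [0.1119 0.1684] 160 0.0968
```

View pics/w1.png

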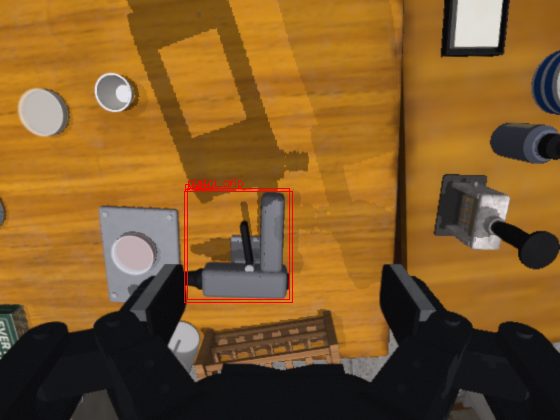

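The wrist view shows the pistol's grip at about (272,195)-(272,265), the dark trigger bar at (245,222)-(250,268) and the body below them. It's clear around the grip. Next I'll fit the grip axis.

```bash
python3 - <<'E'
from h import *
d,T=load("w1"); P,C,uv=cloud(d,T,[180,180,300,310])
g=C.astype(int).max(1)
hi=P[:,2]>.075
tr=hi&(g<45)&(P[:,0]<.63)&(P[:,1]>.1); gr=hi&(P[:,2]>.09)&(g>=45)&(P[:,0]<.618)&(P[:,1]>.14)
for n,m in [("trig",tr),("grip",gr)]:
    Q=P[m]; print(n,m.sum(),cv2.minAreaRect(Q[:,:2].astype(np.float32)*1000),Q[:,:2].mean(0).round(4),np.percentile(Q,[2,98],axis=0).round(4).tolist())
    e=np.linalg.svd(Q[:,:2]-Q[:,:2].mean(0))[2][0]; print("axis ang",np.arctan2(e[1],e[0]))
yaw=np.arctan2(*np.polyfit(P[gr][:,0],P[gr][:,1],1)[[0]],1.); print("yaw",yaw)
# edge of grip in image -> rays on z=.0955 plane (edges per row)
for z in [.09]:
  for v in range(200,262,6):
    row=(uv[:,1]==v)&gr; rowt=(uv[:,1]==v)&tr
    if row.sum(): 
        f=lambda mm:(P[mm][:,:2][[P[mm][:,1].argmin(),P[mm][:,1].argmax()]]).round(4).tolist()
        print(v,f(row),f(rowt) if rowt.sum() else "")
E
```

```text
trig 524 ((576.269287109375, 133.4619140625), (9.450850486755371, 107.19135284423828), 86.62876892089844) [0.5762 0.1353] [[0.5252, 0.1284, 0.0809], [0.6285, 0.1406, 0.3201]]
axis ang 3.0495524986099696
grip 1329 ((569.8204956054688, 162.34384155273438), (96.55020904541016, 38.274818420410156), 4.154945373535156) [0.5842 0.164 ] [[0.5541, 0.1482, 0.0911], [0.6166, 0.1786, 0.098]]
axis ang -0.11356459948140019
yaw -0.09463612754819066
200 [[0.5585, 0.1559], [0.561, 0.1809]] 
206 [[0.5648, 0.1551], [0.5671, 0.1791]] 
212 [[0.5711, 0.1544], [0.5746, 0.1781]] 
218 [[0.5781, 0.1533], [0.581, 0.1774]] 
224 [[0.5843, 0.1526], [0.5879, 0.1765]] [[0.5834, 0.1298], [0.5871, 0.1351]]
230 [[0.5919, 0.1514], [0.5958, 0.1756]] [[0.5898, 0.129], [0.5945, 0.1352]]
236 [[0.5995, 0.1491], [0.6021, 0.1748]] [[0.5978, 0.1275], [0.6023, 0.1351]]
242 [[0.6058, 0.1495], [0.6093, 0.1728]] [[0.6044, 0.129], [0.6101, 0.135]]
248 [[0.6138, 0.1471], [0.6166, 0.1719]] [[0.6119, 0.1289], [0.6146, 0.135]]
```

```bash
python3 - <<'E'
from h import *
delta([.599,.157,.061],downR(1.42))
E
```

```text
d [-0.0638 -0.0173  0.2399] r [ 0.0002 -0.0001  0.0321] dist 0.249 ang 1.8
```

Request:
{"api": "arm_command", "payload": {
  "increments": [
    [[-0.03,-0.008,0.02,0,0,0.015],[-0.055,-0.015,0.045,0,0,0.03],[-0.0638,-0.0173,0.075,0,0,0.032],[-0.0638,-0.0173,0.1,0,0,0.032],[-0.0638,-0.0173,0.125,0,0,0.032],[-0.0638,-0.0173,0.15,0,0,0.032],[-0.0638,-0.0173,0.175,0,0,0.032],[-0.0638,-0.0173,0.2,0,0,0.032],[-0.0638,-0.0173,0.22,0,0,0.032],[-0.0638,-0.0173,0.235,0,0,0.032],[-0.0638,-0.0173,0.24,0,0,0.032],[-0.0638,-0.0173,0.24,0,0,0.032]]
  ]
}}

```text
time_s: 3.58
tcp_pos: [0.5982, 0.1561, 0.0593]
tool_rot: [[-0.989, 0.151, -0.003], [0.151, 0.989, -0.0], [0.003, -0.001, -1.0]]
wrist_force: [-0.2, -0.0, 0.3]
width: 0.0855
grip_force: 0.0
```

Request:
{"api": "arm_command", "payload": {
  "increments": [
    [[0,0,0,0,0,0],[0,0,0,0,0,0],[0,0,0,0,0,0],[0,0,0,0,0,0],[0,0,0,0,0,0],[0,0,0,0,0,0]]
  ],
  "claw": 120
}}

```text
time_s: 4.08
tcp_pos: [0.6009, 0.1543, 0.0625]
tool_rot: [[-0.988, 0.152, 0.002], [0.152, 0.988, -0.001], [-0.002, -0.001, -1.0]]
wrist_force: [-1.2, -4.5, 4.4]
width: 0.0455
grip_force: 2.5
```

Request:
{"api": "arm_command", "payload": {
  "increments": [
    [[0,0,0,0,0,0],[0,0,0,0,0,0],[0,0,0,0,0,0],[0,0,0,0,0,0],[0,0,0,0,0,0],[0,0,0,0,0,0]]
  ],
  "claw": 144
}}

```text
time_s: 4.58
tcp_pos: [0.6009, 0.155, 0.0627]
tool_rot: [[-0.988, 0.153, 0.002], [0.153, 0.988, -0.0], [-0.002, 0.0, -1.0]]
wrist_force: [-1.4, -3.1, 5.4]
width: 0.0374
grip_force: 8.3
```

Request:
{"api": "arm_command", "payload": {
  "increments": [
    [[0,0,0,0,0,0],[0,0,0,0,0,0],[0,0,0,0,0,0],[0,0,0,0,0,0],[0,0,0,0,0,0],[0,0,0,0,0,0]]
  ],
  "claw": 150
}}

```text
time_s: 5.08
tcp_pos: [0.601, 0.1555, 0.0629]
tool_rot: [[-0.988, 0.153, 0.002], [0.153, 0.988, 0.0], [-0.002, 0.001, -1.0]]
wrist_force: [-2.6, -0.9, 6.5]
width: 0.0361
grip_force: 42.8
```

Width stalled at 36.1 mm with the grip force jumping to 43 N, so the trigger is at its stop. I'll hold it there, then release.

Request:
{"api": "arm_command", "payload": {
  "increments": [
    [[0,0,0,0,0,0],[0,0,0,0,0,0],[0,0,0,0,0,0],[0,0,0,0,0,0],[0,0,0,0,0,0],[0,0,0,0,0,0]]
  ]
}}

```text
time_s: 5.58
tcp_pos: [0.601, 0.1555, 0.0629]
tool_rot: [[-0.988, 0.153, 0.003], [0.153, 0.988, 0.0], [-0.002, 0.001, -1.0]]
wrist_force: [-3.0, -0.8, 5.4]
width: 0.0367
grip_force: 42.8
```

Request:
{"api": "arm_command", "payload": {
  "increments": [
    [[0,0,0,0,0,0],[0,0,0,0,0,0],[0,0,0,0,0,0],[0,0,0,0,0,0],[0,0,0,0,0,0],[0,0,0,0,0,0],[0,0,0,0,0,0],[0,0,0,0,0,0],[0,0,0,0,0,0],[0,0,0,0,0,0]]
  ],
  "claw": 0
}}

```text
time_s: 6.42
tcp_pos: [0.5998, 0.1554, 0.0608]
tool_rot: [[-0.988, 0.152, -0.0], [0.152, 0.988, 0.0], [0.0, 0.0, -1.0]]
wrist_force: [-0.2, -0.0, 0.8]
width: 0.0856
grip_force: 0.0
```

Request:
{"api": "arm_command", "payload": {
  "increments": [
    [[0,0,-0.015,0,0,0],[0,0,-0.045,0,0,0],[0,0,-0.08,0,0,0],[0,0,-0.115,0,0,0],[0,0,-0.15,0,0,0],[0,0,-0.185,0,0,0],[0,0,-0.21,0,0,0],[0,0,-0.22,0,0,0]]
  ]
}}

```text
time_s: 7.08
tcp_pos: [0.6018, 0.1557, 0.2865]
tool_rot: [[-0.988, 0.152, 0.008], [0.152, 0.988, 0.001], [-0.008, 0.002, -1.0]]
wrist_force: [0.2, -0.6, 1.2]
width: 0.0853
grip_force: 0.0
```

```bash
python3 - <<'E'
from h import *
p,T=shoot("wrist"); P,C,uv=cloud(p,T); g=C.astype(int).max(1)
tr=(P[:,2]>.08)&(P[:,2]<.1)&(g<45)&(P[:,0]<.63)&(P[:,0]>.57)&(P[:,1]>.1)&(P[:,1]<.15)
Q=P[tr]; print(len(Q), np.polyfit(Q[:,0],Q[:,1],1) if len(Q) else "", Q.mean(0))
# loupe from scene cloud
for n,b in [("scene0",[322,273,380,340]),("side0",[276,176,342,199])]:
    d,T2=load(n); P,C,uv=cloud(d,T2,b); m=(P[:,2]>.009)&(P[:,2]<.03); P=P[m]; g=C[m].astype(int).max(1)
    h=g<70; Q=P[h]; r=cv2.minAreaRect(Q[:,:2].astype(np.float32)*1000); print(n,"handle",h.sum(),r,Q[:,2].max())
    L=P[~h&(P[:,0]>.49)]; print("lens",cv2.minEnclosingCircle(L[:,:2].astype(np.float32)*1000))
    # collar/post
st=manip.observe(); print(st["tcp_pos"],st["q"].round(3))
E
```

```text
348 [-0.00780604  0.13650819] [0.60608299 0.13177708 0.09044622]
scene0 handle 402 ((460.904541015625, -262.99090576171875), (85.90155029296875, 17.4486026763916), 7.1777215003967285) 0.021064377229773723
lens ((534.599853515625, -250.52572631835938), 44.02280807495117)
side0 handle 163 ((461.29815673828125, -257.8338623046875), (81.34432983398438, 21.078624725341797), 6.173866271972656) 0.022428472896738993
lens ((533.23681640625, -252.05752563476562), 42.20737075805664)
[0.60190982 0.15564524 0.2864231 ] [ 0.126  0.176  1.474  0.     1.483 -1.292]
```

The trigger is back where it was at rest. On the way to the loupe I'll stop over the dish to measure the dish and collar.

Request:
{"api": "arm_command", "payload": {
  "increments": [
    [[0.005,-0.02,0,0,0,-0.02],[0.013,-0.052,0,0,0,-0.045],[0.022,-0.09,0,0,0,-0.08],[0.032,-0.128,0,0,0,-0.11],[0.041,-0.166,0,0,0,-0.145],[0.048,-0.193,0,0,0,-0.17],[0.051,-0.206,0,0,0,-0.18],[0.051,-0.206,0,0,0,-0.18],[0.051,-0.206,0,0,0,-0.18],[0.051,-0.206,0,0,0,-0.18]]
  ]
}}

```text
time_s: 7.97
tcp_pos: [0.5178, -0.0398, 0.2795]
tool_rot: [[-1.0, -0.027, -0.002], [-0.027, 1.0, 0.001], [0.002, 0.001, -1.0]]
wrist_force: [0.6, -0.1, -0.2]
width: 0.085
grip_force: 0.0
```

```bash
python3 - <<'E'
from h import *
p,T=shoot("wrist"); B={}
print(manip.observe()["tcp_pos"])
for t in ["dish","focus_collar","focus_stand","focus_mark"]:
    r=spotter.find_in(p,t); print(t,[(round(x["score"],2),np.round(x["box"]).tolist()) for x in r[:2]])
    if r:B[t]=r[0]["box"]
np.savez("w2.npz",T=T,**{k:p[k] for k in ["pixels","z_map","fx","fy","cx","cy","k1"]})
save(p,"pics/w2.png",B)
for n in ["w2","scene0","side0"]:
    d,T=load(n); P,C,uv=cloud(d,T)
    m=(P[:,2]>.075)&(P[:,2]<.17)&(abs(P[:,0]-.70)<.06)&(abs(P[:,1]+.035)<.06); Q=P[m];c=C[m]
    print(n,"post pts",m.sum())
    h=np.histogram(Q[:,2],np.arange(.074,.17,.004)); print(dict(zip((h[1][:-1]*1000).round().astype(int).tolist(),h[0].tolist())))
    top=Q[Q[:,2]>.13]; print("post xy",top.mean(0).round(4))
    m=(P[:,2]>.0195)&(P[:,2]<.03)&(abs(P[:,0]-.63)<.045)&(abs(P[:,1]+.04)<.045); Q=P[m]
    print("dish",m.sum(),cv2.minEnclosingCircle(Q[:,:2].astype(np.float32)*1000),np.percentile(Q,[1,99],axis=0).mean(0).round(4),np.median(Q[:,2]))
E
```

```text
[ 0.51806343 -0.03954471  0.2797956 ]
dish [(0.87, [256.0, 233.0, 304.0, 279.0])]
focus_collar [(0.84, [261.0, 338.0, 282.0, 366.0])]
focus_stand [(0.68, [235.0, 200.0, 334.0, 369.0]), (0.16, [84.0, 81.0, 141.0, 214.0])]
focus_mark [(0.6, [262.0, 340.0, 285.0, 367.0])]
w2 post pts 549
{74: 19, 78: 18, 82: 14, 86: 16, 90: 14, 94: 13, 98: 13, 102: 0, 106: 0, 110: 23, 114: 164, 118: 42, 122: 83, 126: 37, 130: 25, 134: 21, 138: 26, 142: 17, 146: 4, 150: 0, 154: 0, 158: 0, 162: 0, 166: 0}
post xy [ 0.6952 -0.0453  0.138 ]
dish 1547 ((631.7440795898438, -38.84751892089844), 30.275596618652344) [ 0.6313 -0.0394  0.0225] 0.022881167014907278
scene0 post pts 289
{74: 6, 78: 13, 82: 11, 86: 15, 90: 13, 94: 9, 98: 13, 102: 15, 106: 17, 110: 15, 114: 28, 118: 45, 122: 27, 126: 25, 130: 6, 134: 4, 138: 5, 142: 7, 146: 7, 150: 6, 154: 2, 158: 0, 162: 0, 166: 0}
post xy [ 0.6938 -0.0459  0.1432]
dish 374 ((630.4193725585938, -37.59858703613281), 31.782419204711914) [ 0.6303 -0.039   0.0237] 0.02532602121855776
side0 post pts 243
{74: 11, 78: 16, 82: 10, 86: 7, 90: 11, 94: 13, 98: 11, 102: 12, 106: 9, 110: 10, 114: 17, 118: 33, 122: 21, 126: 25, 130: 7, 134: 5, 138: 4, 142: 7, 146: 4, 150: 9, 154: 1, 158: 0, 162: 0, 166: 0}
post xy [ 0.6957 -0.0436  0.1431]
dish 360 ((630.0895385742188, -37.757720947265625), 32.42448806762695) [ 0.6294 -0.0377  0.025 ] 0.026523521505713243
```

View pics/w2.png

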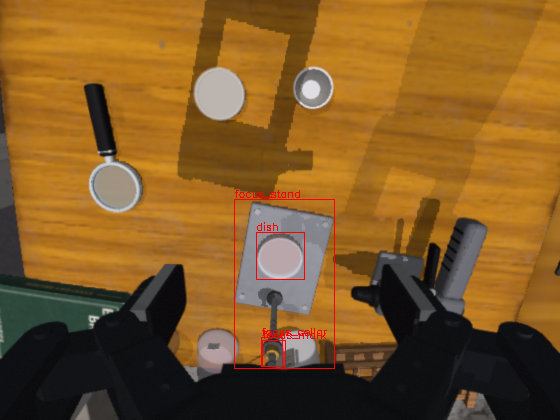

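The wrist view shows the dish at (280,257), the collar flange at (272,352) and the loupe at the left, with its handle at (100,120) and lens at (116,185). Next I'll work out the flange height and the loupe pose in more detail.

```bash
python3 - <<'E'
from h import *
for n in ["scene0","side0","w2"]:
    d,T=load(n); P,C,uv=cloud(d,T)
    ax=np.array([.6965,-.0445]); 
    m=(P[:,2]>.06)&(P[:,2]<.16)&(np.hypot(*(P[:,:2]-ax).T)<.022); Q=P[m];c=C[m].astype(int);u=uv[m]
    # lateral offset from post in the camera's horizontal direction
    right=T[:2,0]/np.linalg.norm(T[:2,0]); 
    lat=(Q[:,:2]-ax)@right
    print(n,"per 3mm: n, lat range, mean colour")
    for z in np.arange(.099,.141,.003):
        k=(Q[:,2]>=z)&(Q[:,2]<z+.003)
        if k.sum()>2: print(round(z,3),k.sum(),np.percentile(lat[k],[3,97]).round(4),c[k].mean(0).round().astype(int))
d,T=load("w2"); P,C,uv=cloud(d,T,[70,70,160,220]); m=(P[:,2]>.006)&(P[:,2]<.03); P=P[m]; g=C[m].astype(int).max(1)
h=(g<60); Q=P[h]; print("handle",cv2.minAreaRect(Q[:,:2].astype(np.float32)*1000),h.sum(),np.median(Q[:,2]))
L=P[~h&(P[:,0]>.49)]; print("lens",cv2.minAreaRect(L[:,:2].astype(np.float32)*1000),np.percentile(L,[1,99],axis=0).round(4).tolist())
for n,b in [("scene0",[300,155,345,195]),("side0",[205,183,235,220])]:
    d,T=load(n); im=d["pixels"][b[1]:b[3],b[0]:b[2],::-1]; cv2.imwrite(f"pics/c_{n}.png",cv2.resize(im,(380,int(380*im.shape[0]/im.shape[1])),interpolation=cv2.INTER_NEAREST))
a,b=cv2.imread("pics/c_scene0.png"),cv2.imread("pics/c_side0.png"); H=max(len(a),len(b))
cv2.imwrite("pics/col.png",np.hstack([cv2.copyMakeBorder(x,0,H-len(x),0,10,cv2.BORDER_CONSTANT) for x in (a,b)]))
E
```

```text
scene0 per 3mm: n, lat range, mean colour
0.099 4 [-0.0028  0.0016] [64 65 65]
0.102 4 [-0.0031  0.0011] [67 67 68]
0.105 3 [-0.0009  0.0012] [70 70 69]
0.114 8 [-0.0102  0.0038] [52 50 49]
0.117 26 [-0.0109  0.0089] [52 48 46]
0.12 13 [-0.0062  0.0162] [66 60 54]
0.123 17 [-0.006   0.0155] [83 70 45]
0.126 19 [-0.0066  0.0144] [98 83 58]
0.129 7 [-0.0061  0.0139] [98 83 56]
0.132 5 [-0.003   0.0013] [70 67 64]
0.135 3 [-0.0028  0.001 ] [73 73 72]
0.138 3 [-0.0032  0.0007] [66 68 68]
side0 per 3mm: n, lat range, mean colour
0.099 4 [-0.002   0.0046] [140 110  73]
0.102 4 [0.0007 0.0045] [119 101  80]
0.105 4 [-0.0018  0.003 ] [110 104  98]
0.114 3 [-0.0018  0.0107] [102  78  51]
0.117 19 [-0.0096  0.0092] [82 76 74]
0.12 19 [-0.013   0.0113] [108  92  74]
0.123 14 [-0.0167  0.0042] [127 108  78]
0.126 18 [-0.0184  0.0074] [144 123  89]
0.129 12 [-0.0122  0.0065] [174 136  71]
0.132 3 [-0.0011  0.0032] [98 98 99]
0.135 4 [-0.0008  0.0036] [120 108  98]
w2 per 3mm: n, lat range, mean colour
0.099 9 [-0.0034  0.0017] [54 53 54]
0.111 23 [-0.0113  0.0093] [83 66 50]
0.114 117 [-0.0114  0.01  ] [70 66 68]
0.117 66 [-0.0118  0.0089] [74 67 62]
0.12 35 [-0.0086  0.0057] [71 55 31]
0.123 71 [-0.0083  0.0057] [127  98  50]
0.126 36 [-0.007   0.0036] [111  90  57]
0.129 15 [-0.0047  0.0022] [73 69 66]
0.132 16 [-0.0046  0.0027] [75 70 65]
0.135 16 [-0.0045  0.0027] [63 60 60]
0.138 15 [-0.004   0.0028] [61 60 62]
handle ((462.6223449707031, -260.5865173339844), (83.75800323486328, 17.6181697845459), 6.707305431365967) 1129 0.014904708887973905
lens ((538.7147216796875, -249.3878173828125), (66.15556335449219, 78.56438446044922), 69.24688720703125) [[0.499, -0.2825, 0.0065], [0.5751, -0.2204, 0.0153]]
```

View pics/col.png

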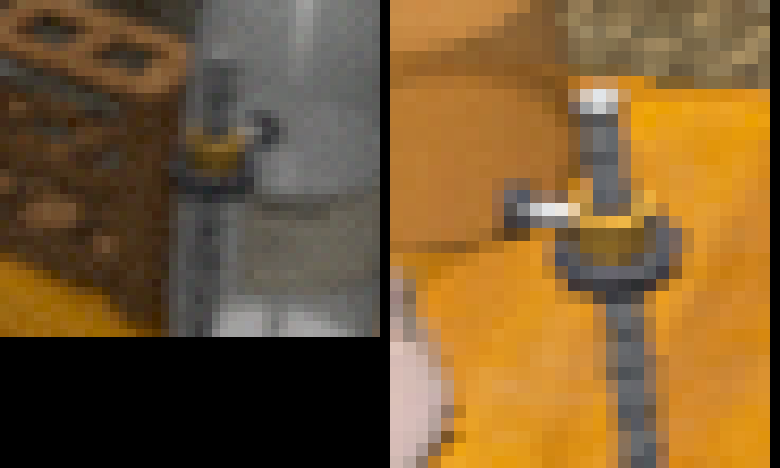

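The crops show the dark flange directly below the brass sleeve, with the thumbscrew pointing to +x. The flange's half height is about 0.1165 m. Next, the loupe.

```bash
python3 - <<'E'
from h import *
delta([.475,-.2587,.1],downR(1.688)); delta([.475,-.2587,.003],downR(1.688))
E
```

```text
d [ 0.0495 -0.2178  0.1806] r [ 0.0002 -0.0003 -0.0886] dist 0.287 ang 5.1
d [ 0.0495 -0.2178  0.2776] r [ 0.0002 -0.0003 -0.0886] dist 0.356 ang 5.1
```

Request:
{"api": "arm_command", "payload": {
  "increments": [
    [[0.004,-0.018,0.005,0,0,-0.01],[0.011,-0.05,0.02,0,0,-0.03],[0.019,-0.085,0.035,0,0,-0.045],[0.027,-0.12,0.05,0,0,-0.06],[0.035,-0.155,0.07,0,0,-0.075],[0.043,-0.19,0.09,0,0,-0.0886],[0.048,-0.211,0.115,0,0,-0.0886],[0.0495,-0.2178,0.14,0,0,-0.0886],[0.0495,-0.2178,0.165,0,0,-0.0886],[0.0495,-0.2178,0.18,0,0,-0.0886],[0.0495,-0.2178,0.18,0,0,-0.0886],[0.0495,-0.2178,0.18,0,0,-0.0886]]
  ]
}}

```text
time_s: 9.22
tcp_pos: [0.4742, -0.2588, 0.1001]
tool_rot: [[-0.993, -0.116, -0.002], [-0.116, 0.993, 0.001], [0.002, 0.002, -1.0]]
wrist_force: [0.5, -0.4, -0.4]
width: 0.0853
grip_force: 0.0
```

```bash
python3 - <<'E'
from h import *
p,T=shoot("wrist"); print(manip.observe()["tcp_pos"])
P,C,uv=cloud(p,T); m=(P[:,2]>.005)&(P[:,2]<.03)&(abs(P[:,0]-.5)<.1)&(abs(P[:,1]+.255)<.05); P=P[m]; g=C[m].astype(int).max(1)
h=(g<60); Q=P[h]; print("handle",cv2.minAreaRect(Q[:,:2].astype(np.float32)*1000),h.sum(),np.median(Q[:,2]))
L=P[~h&(P[:,0]>.5)]; print("lens",len(L),np.percentile(L,[1,99],axis=0).round(4).tolist())
save(p,"pics/w3.png")
delta([.475,-.2587,.003],downR(1.688))
E
```

```text
[ 0.47517585 -0.25944855  0.10154441]
handle ((463.57208251953125, -262.0852355957031), (86.83391571044922, 17.914020538330078), 6.601004600524902) 2829 0.015232460712419904
lens 5238 [[0.5072, -0.2835, 0.0066], [0.5751, -0.2221, 0.0134]]
d [0.0001 0.0008 0.0985] r [-0.0004  0.0004 -0.0007] dist 0.099 ang 0.1
```

View pics/w3.png

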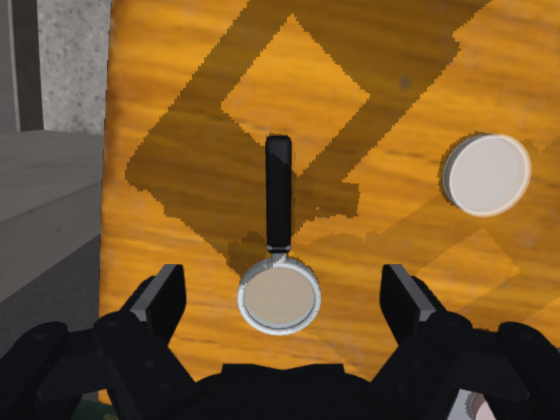

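The wrist view shows the handle at (278,135)-(278,250) running straight between the fingers, with the lens at (279,296). It's aligned, so I'll descend and grip.

Request:
{"api": "arm_command", "payload": {
  "increments": [
    [[-0.001,-0.0005,0.015,0,0,0],[-0.001,-0.0005,0.035,0,0,0],[-0.001,-0.0005,0.055,0,0,0],[-0.001,-0.0005,0.072,0,0,0],[-0.001,-0.0005,0.085,0,0,0],[-0.001,-0.0005,0.093,0,0,0],[-0.001,-0.0005,0.097,0,0,0],[-0.001,-0.0005,0.0975,0,0,0],[-0.001,-0.0005,0.0975,0,0,0],[-0.001,-0.0005,0.0975,0,0,0]]
  ]
}}

```text
time_s: 10.1
tcp_pos: [0.4764, -0.2605, 0.0045]
tool_rot: [[-0.993, -0.116, 0.002], [-0.116, 0.993, -0.001], [-0.001, -0.001, -1.0]]
wrist_force: [0.5, -1.0, -0.4]
width: 0.0859
grip_force: 0.0
```

Request:
{"api": "arm_command", "payload": {
  "increments": [
    [[0,0,0,0,0,0],[0,0,0,0,0,0],[0,0,0,0,0,0],[0,0,0,0,0,0],[0,0,0,0,0,0],[0,0,0,0,0,0],[0,0,0,0,0,0],[0,0,0,0,0,0]]
  ],
  "claw": 160
}}

```text
time_s: 10.77
tcp_pos: [0.4756, -0.2599, 0.0033]
tool_rot: [[-0.993, -0.116, -0.0], [-0.116, 0.993, 0.0], [0.0, 0.0, -1.0]]
wrist_force: [-0.9, -0.3, -1.1]
width: 0.0317
grip_force: 0.0
```

Request:
{"api": "arm_command", "payload": {
  "increments": [
    [[0,0,0,0,0,0],[0,0,0,0,0,0],[0,0,0,0,0,0],[0,0,0,0,0,0],[0,0,0,0,0,0],[0,0,0,0,0,0],[0,0,0,0,0,0],[0,0,0,0,0,0]]
  ],
  "claw": 225
}}

```text
time_s: 11.43
tcp_pos: [0.4758, -0.2601, 0.0036]
tool_rot: [[-0.993, -0.116, 0.0], [-0.116, 0.993, -0.0], [-0.0, -0.0, -1.0]]
wrist_force: [0.2, 0.6, 3.7]
width: 0.0165
grip_force: 60.3
```

Request:
{"api": "arm_command", "payload": {
  "increments": [
    [[0,0,-0.003,0,0,0],[0,0,-0.01,0,0,0],[0,0,-0.022,0,0,0],[0,0,-0.04,0,0,0],[0,0,-0.06,0,0,0],[0,0,-0.08,0,0,0],[0,0,-0.1,0,0,0],[0,0,-0.12,0,0,0],[0,0,-0.138,0,0,0],[0,0,-0.15,0,0,0],[0,0,-0.155,0,0,0],[0,0,-0.155,0,0,0]]
  ]
}}

```text
time_s: 12.43
tcp_pos: [0.4763, -0.2604, 0.1601]
tool_rot: [[-0.993, -0.116, 0.002], [-0.116, 0.993, -0.002], [-0.002, -0.002, -1.0]]
wrist_force: [-0.1, -0.4, -1.4]
width: 0.0161
grip_force: 59.8
```

```bash
cat >> h.py <<'E'
def lens_meas(names=("scene","side"),L0=None):
    st=manip.observe(); R=np.array(st["tool_rot"]); t=np.array(st["tcp_pos"])
    for n in names:
        p,T=shoot(n); P,C,uv=cloud(p,T)
        Q=(P-t)@R   # tool coords: lens expected at about (-.07,0,-.005)
        m=(Q[:,0]<-.034)&(Q[:,0]>-.115)&(abs(Q[:,1])<.045)&(abs(Q[:,2]+.005)<.02)
        q=P[m]
        if len(q)<20: print(n,"few",len(q)); continue
        lo,hi=np.percentile(q,[1,99],axis=0)
        A=np.c_[q[:,:2]-q[:,:2].mean(0),np.ones(len(q))]; c=np.linalg.lstsq(A,q[:,2],rcond=None)[0]
        print(n,m.sum(),"circle",np.array(cv2.minEnclosingCircle(q[:,:2].astype(np.float32))[0]).round(4),"mid",((lo+hi)/2).round(4),"z",lo[2].round(4),np.median(q[:,2]).round(4),hi[2].round(4),"slope",c[:2].round(3))
        save(p,f"pics/l_{n}.png")
    print(t.round(4),R.round(3).tolist(),st["wrist_force"].round(1),st["grip_force"])
E
python3 - <<'E'
from h import *
lens_meas()
delta([.5615,-.0475,.16],downR(1.688))
E
```

```text
scene 275 circle [ 0.5442 -0.2516] mid [ 0.5441 -0.2517  0.1671] z 0.1618 0.1684 0.1724 slope [0.036 0.036]
side 344 circle [ 0.5435 -0.2479] mid [ 0.5424 -0.2488  0.1661] z 0.1602 0.1679 0.172 slope [ 0.003 -0.039]
[ 0.4763 -0.2604  0.1601] [[-0.993, -0.116, 0.002], [-0.116, 0.993, -0.002], [-0.002, -0.002, -1.0]] [-0.1 -0.4 -1.4] 59.77979779243469
d [-0.1103  0.2007 -0.0023] r [ 0.0008 -0.0008 -0.0014] dist 0.229 ang 0.1
```

Request:
{"api": "arm_command", "payload": {
  "increments": [
    [[-0.006,0.01,0,0,0,0],[-0.016,0.03,0,0,0,0],[-0.029,0.053,0,0,0,0],[-0.042,0.076,0,0,0,0],[-0.055,0.099,0,0,0,0],[-0.067,0.122,0,0,0,0],[-0.08,0.145,0,0,0,0],[-0.092,0.166,0,0,0,0],[-0.102,0.184,0,0,0,0],[-0.108,0.195,0,0,0,0],[-0.1106,0.2,0,0,0,0],[-0.1106,0.2,0,0,0,0]]
  ]
}}

```text
time_s: 13.53
tcp_pos: [0.5621, -0.0472, 0.1574]
tool_rot: [[-0.993, -0.117, -0.002], [-0.117, 0.993, 0.0], [0.002, 0.001, -1.0]]
wrist_force: [0.3, 1.0, -1.5]
width: 0.0167
grip_force: 59.8
```

Request:
{"api": "arm_command", "payload": {
  "increments": [
    [[0,0,0.003,0,0,0],[0,0,0.009,0,0,0],[0,0,0.017,0,0,0],[0,0,0.026,0,0,0],[0,0,0.034,0,0,0],[0,0,0.041,0,0,0],[0,0,0.046,0,0,0],[0,0,0.049,0,0,0],[0,0,0.0495,0,0,0],[0,0,0.0495,0,0,0],[0,0,0.0495,0,0,0],[0,0,0.0495,0,0,0]]
  ]
}}

```text
time_s: 14.53
tcp_pos: [0.5628, -0.0485, 0.1095]
tool_rot: [[-0.993, -0.116, 0.001], [-0.116, 0.993, -0.0], [-0.001, -0.0, -1.0]]
wrist_force: [1.3, 0.3, -0.8]
width: 0.0165
grip_force: 59.8
```

```bash
python3 - <<'E'
from h import *
lens_meas()
a=cv2.imread("pics/l_scene.png")[140:270,200:360]; b=cv2.imread("pics/l_side.png")[170:310,190:330]
f=lambda im,s: cv2.resize(im,None,fx=s,fy=s,interpolation=cv2.INTER_CUBIC)
A=f(a,2.5);B=f(b,2.5);H=max(len(A),len(B))
cv2.imwrite("pics/fin.png",np.hstack([cv2.copyMakeBorder(x,0,H-len(x),0,5,cv2.BORDER_CONSTANT) for x in (A,B)]))
for n in ["scene","side"]:
    p,T=shoot(n); P,C,uv=cloud(p,T); ax=np.array([.6965,-.0445]); r=np.hypot(*(P[:,:2]-ax).T)
    m=(r<.0135)&(r>.0055)&(P[:,2]>.09)&(P[:,2]<.135)&(C.max(1)<85)&(P[:,0]<.70); Q=P[m]; print(n,"flange",m.sum(),np.percentile(Q[:,2],[5,50,95]).round(4) if m.sum() else "")
E
```

```text
scene 236 circle [ 0.6283 -0.0399] mid [ 0.6294 -0.0424  0.1165] z 0.1113 0.1177 0.1216 slope [0.034 0.009]
side 490 circle [ 0.6297 -0.0379] mid [ 0.6286 -0.0374  0.1179] z 0.1124 0.1189 0.1234 slope [ 0.001 -0.028]
[ 0.5628 -0.0485  0.1095] [[-0.993, -0.116, 0.001], [-0.116, 0.993, -0.0], [-0.001, -0.0, -1.0]] [ 1.3  0.3 -0.8] 59.75422561168671
scene flange 46 [0.1072 0.1188 0.1233]
side flange 8 [0.1163 0.1188 0.1211]
```

View pics/fin.png

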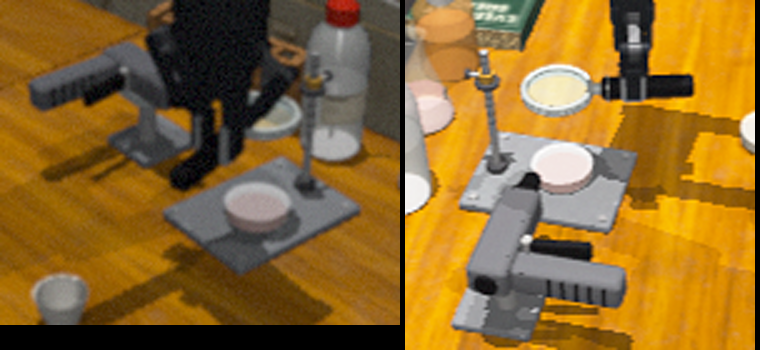

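The views show the lens held level over the dish, clear of the post. In both cameras the lens height matches the flange within about 2 mm and the horizontal offset is about 2 mm. I'll let it settle for half a second, then hand the job in.

Request:
{"api": "arm_command", "payload": {
  "increments": [
    [[0,0,0,0,0,0],[0,0,0,0,0,0],[0,0,0,0,0,0],[0,0,0,0,0,0],[0,0,0,0,0,0],[0,0,0,0,0,0]]
  ]
}}

```text
time_s: 15.23
tcp_pos: [0.5623, -0.0485, 0.1088]
tool_rot: [[-0.993, -0.116, -0.0], [-0.116, 0.993, -0.0], [0.0, -0.0, -1.0]]
wrist_force: [-0.4, -0.3, -1.3]
width: 0.0165
grip_force: 59.8
```

```bash
python3 -c "
from h import *
print(manip.observe()['tcp_pos'],workorder.close_job())"
```

```text
the job is handed in; nothing more can be done
[ 0.56233292 -0.04849844  0.10881828] None
```

I squeezed the trigger to its stop, held it and let it spring back, then handed the job in with the loupe held level over the dish, about 2 mm off centre and within about 2 mm of the collar flange's height; the hand-in returned no verdict.

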